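# Line up the pulled capacitors by height

### The arm

A 6-joint arm with a two-finger parallel gripper is mounted at the origin on the work surface. World frame = base frame: x ahead of the robot, y to its left, z up, the work surface at z = 0. Lengths are in m, angles in rad, forces in N, time in s.
With the tool pointing down it reaches from about 0.3 to 0.775 m from the base axis. Payload 14.6 kg.
Tool frame: the origin (TCP) lies on the centre line of the jaws, within the pads' length; the fingertips stand 19 mm ahead of it and the grasp point (between the pads) is the TCP; y points along the fingers, x is the direction in which the jaws open and shut, and the axes are right-handed (so a half turn about y gives the same grasp; the last joint's range is limited). The gripper opens to 94 mm and grips with 3 to 60 N. Pads are 16 mm wide; open, the fingers measure 119 mm over their backs; the gripper's body (75 mm by 177 mm) begins 78 mm behind the grasp point.
Start: joints at [-1.223, 0.3, 1.521, -0, 1.321, -0.067], TCP at [0.222, -0.503, 0.224] pointing down, gripper open.
Joint ranges: [-3.03, 3.03], [-0.79, 2.21], [0.23, 2.52], [-1.04, 4.18], [0, 3.07], [-2.55, 2.55]. Speed limits (rad/s): [2.22, 2.22, 2.57, 3.14, 3.14, 3.14].

### API

Orientations are given as [roll, pitch, yaw] about the fixed x, y, z axes, in that order (R = Rz(yaw) Ry(pitch) Rx(roll)).
In Python, from station import ctrl, optics gives the robot as it stands.
- The arm moves only by the tool jog_arm, never from a script. Its argument "targets" is a list of rows, each a list of 3 entries, a list of its own where there are three numbers: the finger opening in cm, from 0 to 9.4, then the shift along the tool's x, y, z in cm, then the turn about the tool's y in rad. A call has 1 to 10 rows; each row is the pose to reach, as a shift and turn from the pose commanded when the call began, along the tool's axes at that moment; what a row does not reach only later rows make up. A row lasts 1/10 s, in which the tool goes at most 50 mm and 8.59 degrees, less where a joint would pass 70% of its speed; a pose out of reach is approached as far as the arm can. A call with a gripper value outside its range is refused whole. The fingers move at their own pace and stop on an object; "grip_force" is the grip in N (left out, the last holds). Time passes only in rows, so rows that repeat a pose let the fingers close. It gives the time, the measured TCP pose, the force and the opening at its end, in the units of the state.
- ctrl.get_obs(): the state, without advancing time (a new reading comes with each control period).
- optics.camera(name): name is "side" or "top" or "wrist"; returns a dict with "img" (420x560x3 uint8, red, green, blue), "range_z" (420x560 float32, m along the optical axis (not along the pixel's ray), 0 where there is no reading), "camera_matrix" (3x3 intrinsics, pixels), "world_to_cam" (4x4, takes a point from world to camera coordinates); the wrist camera has in their place "mount" (4x4, takes a point from camera to tool coordinates, whose origin is the TCP and whose axes are the tool frame's). Camera axes: x right, y up, looking along -z (the intrinsics and any distortion apply to the point x, -y, -z); pixel columns grow to the right and rows downward; lengths in m; the calibration is good to about 2 mm. A picture is of the moment at which its call begins: read the wrist's pose just before it.
- ctrl.hand_in(): hands the job in, once; it reports no verdict.
The state is a dict: "time_s": time; "qpos": joint angles; "joint_vel": joint speeds; "tau": joint torques, N m; "ee_pos": TCP position; "eef_rot": TCP orientation; "force": force on the tool from outside, world axes, zero at the start; "moment": the same for the moment, N m; "grip_width": finger opening in m.
Only numpy, scipy, OpenCV 4.12 (cv2) and the standard library are available. Lean on these libraries where they do the work, as an engineer would, in place of code of your own. Each camera call takes 0.05 s, during which the arm holds its last target. There are 200 camera calls.

### The job

Stand the four can capacitors taken from the power supply on the four round marks of the metal strip, one centred on each mark, in order of height: the shortest on the mark next to the red end block, the tallest at the far end. Leave them all standing upright and let go, and never knock a capacitor over.

Things in the scene. Friction and masses are not known exactly. Their poses are not given: they have to be found in the camera images.
- cap_green: loose can capacitor standing upright, green sleeve, 36 mm diameter, 45 mm tall plus two 5 mm brass screw terminals on the dark top; origin at the centre of its underside, z up along its axis; may be gripped at any yaw
- cap_black: loose can capacitor standing upright, black sleeve, 36 mm diameter, 62 mm tall plus two 5 mm brass screw terminals on the dark top; origin at the centre of its underside, z up along its axis; may be gripped at any yaw
- cap_white: loose can capacitor standing upright, white sleeve, 36 mm diameter, 79 mm tall plus two 5 mm brass screw terminals on the dark top; origin at the centre of its underside, z up along its axis; may be gripped at any yaw
- cap_blue: loose can capacitor standing upright, blue sleeve, 36 mm diameter, 96 mm tall plus two 5 mm brass screw terminals on the dark top; origin at the centre of its underside, z up along its axis; may be gripped at any yaw
- mark_a: fixed black rubber disc with a white dot, 52 mm diameter, 2 mm thick, at the +y end of the strip; one of four equal marks in a straight row, 75 mm apart; origin at the centre of its underside, which lies on the strip 6 mm above the bench, so a can set on it stands with its underside 8 mm above the bench
- mark_b: fixed black rubber disc with a white dot, 52 mm diameter, 2 mm thick, second from the +y end; one of four equal marks in a straight row, 75 mm apart; origin at the centre of its underside, which lies on the strip 6 mm above the bench, so a can set on it stands with its underside 8 mm above the bench
- mark_c: fixed black rubber disc with a white dot, 52 mm diameter, 2 mm thick, third from the +y end; one of four equal marks in a straight row, 75 mm apart; origin at the centre of its underside, which lies on the strip 6 mm above the bench, so a can set on it stands with its underside 8 mm above the bench
- mark_d: fixed black rubber disc with a white dot, 52 mm diameter, 2 mm thick, at the -y end of the strip; one of four equal marks in a straight row, 75 mm apart; origin at the centre of its underside, which lies on the strip 6 mm above the bench, so a can set on it stands with its underside 8 mm above the bench
- end_red: fixed red end block, 22 x 22 x 24 mm, standing on the strip beyond one of the two outer marks (56 mm from that mark's centre; which end varies, an equal grey block is at the other end); origin at the centre of its underside, 6 mm above the bench
- strip: fixed flat aluminium strip under the marks, 370 x 64 x 6 mm, long axis = its y axis; origin at the centre of its underside; lies roughly across the bench, turned by up to 0.2 rad

How it is judged:
By the outcome, as a careful person would: the job done as asked, in the order asked, and still so for the second after the job is handed in, with the robot touching nothing.
It also fails if it takes over 96 s, if anything falls off the work surface, if the arm or the gripper's body presses on something with over 40 N, if the wrist force passes 120 N, or if a joint passes its speed limit or range.

## Working session

There is one attempt and no reset: what is moved stays moved. The work goes in short steps, Python scripts to look and compute and a tool call to move; the robot and the scene stay as the last step left them, time stands still between calls to the robot, and variables do not carry over. Pictures are saved under pics/ and viewed, about 12 in all and at most 16, crops included, and the job is handed in when it is done.

Besides the shell and the picture viewer there is one more tool, called after ">>>" as name(argument=value, ...) on one line, values as JSON. jog_arm: Moves the arm, as the interface text tells. Its arguments: {"type":"object","properties":{"targets":{"type":"array","items":{"type":"array"}},"grip_force":{"type":"number"}},"required":["targets"]}

```bash
mkdir -p pics; ls; python3 - <<'E'
from station import ctrl, optics
import cv2,pickle
o=ctrl.get_obs();print(o)
d={}
for n in("top","side"):
    c=optics.camera(n);d[n]=c
    cv2.imwrite(f"pics/{n}0.png",c["img"][...,::-1])
    print(n,{k:(v.tolist() if hasattr(v,'tolist') else v) for k,v in c.items() if k not in("img","range_z")})
pickle.dump(d,open("d0.pkl","wb"))
E
```

```text
pics
{'time_s': 0.0, 'qpos': array([-1.22262397e+00,  3.00477524e-01,  1.52159030e+00,  1.26469681e-05,
        1.32071654e+00, -6.66104808e-02]), 'joint_vel': array([ 1.44121838e-04,  1.49672065e-05, -7.81429767e-04, -1.02396357e-03,
        4.09349658e-04, -9.60045365e-05]), 'tau': array([-3.89761717e-04, -5.31810451e+01, -3.52739954e+01,  7.07970886e-02,
        2.44578416e-02, -1.01313901e-04]), 'ee_pos': array([ 0.22155494, -0.50312997,  0.2238789 ]), 'eef_rot': array([-1.57070478e+00,  1.18825699e-03, -1.15601657e+00]), 'force': array([ 0.08754628, -0.16393409,  0.21649356]), 'moment': array([-0.03357093,  0.03623884,  0.03467283]), 'grip_width': 0.0940021592296063}
top {'camera_matrix': [[428.83557880948655, 0.0, 281.77922782802995], [0.0, 428.83557880948655, 207.72474456941222], [0.0, 0.0, 1.0]], 'world_to_cam': [[0.024131160540616533, -0.9997044622558673, 0.002945375471791214, -0.03416022468832808], [0.9914567565040696, 0.024309637809949852, 0.12815046426751217, -0.5674695301690313], [-0.12818419197932662, -0.00017220701464509976, 0.9917503633835238, -0.9837397519629777], [0.0, 0.0, 0.0, 1.0]]}
side {'camera_matrix': [[491.06148040032963, 0.0, 277.129672946484], [0.0, 491.06148040032963, 204.7821712575971], [0.0, 0.0, 1.0]], 'world_to_cam': [[-0.9100388081355005, -0.41402411613016377, -0.020332214585589925, 0.49517183667651743], [0.27593711262583004, -0.6416627263207715, 0.7156309492512988, -0.17509463111568968], [-0.30933489548228765, 0.6456415235354924, 0.6981826018483491, -0.7948612990832139], [0.0, 0.0, 0.0, 1.0]]}
```

View pics/top0.png

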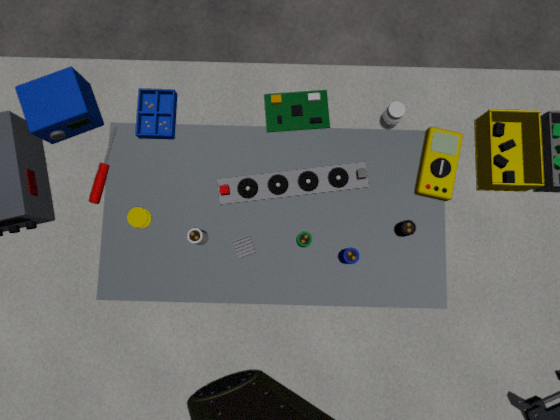

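View pics/side0.png

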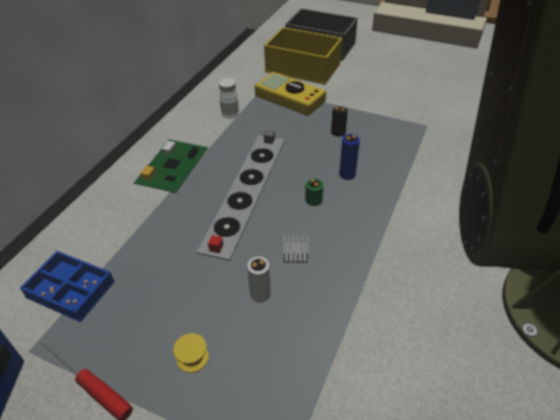

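The top view has red at the +y end (225,189), with marks at (248,188), (278,184), (308,181) and (338,177). The cans are at: white (197,237), green (304,239), blue (349,256), black (405,228). The side view agrees, so the order a to d is green, black, white, blue.

```bash
cat > h.py <<'E'
import numpy as np,cv2
def ray(c,uv):
    K=c["camera_matrix"];T=c["world_to_cam"];R=T[:3,:3];o=-R.T@T[:3,3]
    u=np.atleast_2d(uv).astype(float)
    d=np.c_[(u[:,0]-K[0,2])/K[0,0],-(u[:,1]-K[1,2])/K[1,1],-np.ones(len(u))]
    return o,d@R
def onplane(c,uv,z):
    o,d=ray(c,uv); return o+d*((z-o[2])/d[:,2])[:,None]
def cloud(c):
    v,u=np.mgrid[:420,:560]; o,d=ray(c,np.c_[u.ravel(),v.ravel()])
    return (o+d*c["range_z"].reshape(-1,1)).reshape(420,560,3)
def dots(c):
    hsv=cv2.cvtColor(c["img"],cv2.COLOR_RGB2HSV);out=[]
    dark=((hsv[...,2]<70)).astype(np.uint8)
    return dark
H=dict(green=.045,black=.062,white=.079,blue=.096)
def can(c,name,guess,base=0.):
    """top-face centre from depth, points near the top within 40 mm of guess"""
    P=cloud(c);h=H[name]+base
    m=(abs(P[...,2]-h)<.009)&(np.hypot(P[...,0]-guess[0],P[...,1]-guess[1])<.03)&(c["range_z"]>0)
    v,u=np.nonzero(m)
    (x,y),r=cv2.minEnclosingCircle(np.c_[u,v].astype(np.float32))
    a=onplane(c,(x,y),h)[0]; q=onplane(c,[(x-r,y),(x+r,y)],h)
    return a,np.linalg.norm(q[1]-q[0]),m.sum(),np.median(P[m][:,2])
E
python3 - <<'E'
import pickle;from h import *
d=pickle.load(open("d0.pkl","rb"));c=d["top"]
P=cloud(c);print("bench z",np.median(P[260:290,150:420,2]))
g=cv2.cvtColor(c["img"],cv2.COLOR_RGB2GRAY)
M=[]
for uv in [(248,188),(278,184),(308,181),(338,177)]:
    x0,y0=uv[0]-15,uv[1]-15
    s=(g[y0:y0+31,x0:x0+31]<60).astype(np.uint8)
    cn,_=cv2.findContours(s,cv2.RETR_EXTERNAL,cv2.CHAIN_APPROX_NONE);k=max(cn,key=cv2.contourArea)
    m=cv2.moments(k);(p,ax,an)=cv2.fitEllipse(k)
    w=onplane(c,(p[0]+x0,p[1]+y0),.008)[0];M.append(w);print("mark",np.round(p,1)+[x0,y0],np.round(ax,1),w.round(4))
M=np.array(M);print("gaps",np.linalg.norm(np.diff(M,axis=0),axis=1))
L=np.linalg.norm
e=M[0]-M[3];th=np.arctan2(-e[0],e[1]);print("strip yaw",th)
for n,uv in dict(green=(304,239),black=(405,228),white=(197,237),blue=(349,256)).items():
    w=onplane(c,uv,H[n])[0];print(n,w.round(4),*can(c,n,w))
# side-view check: project
s=d["side"];K=s["camera_matrix"];T=s["world_to_cam"]
for n,uv in dict(green=(304,239),black=(405,228),white=(197,237),blue=(349,256)).items():
    a=can(c,n,onplane(c,uv,H[n])[0])[0];q=T[:3,:3]@a+T[:3,3];print(n,K[0,2]-K[0,0]*q[0]/q[2],K[1,2]+K[1,1]*q[1]/q[2], can(s,n,a))
for w in M:
    q=T[:3,:3]@w+T[:3,3];print(K[0,2]-K[0,0]*q[0]/q[2],K[1,2]+K[1,1]*q[1]/q[2])
E
```

```text
bench z 0.0011899817507043942
mark [247.4 187.8] [19.3 19.4] [0.6193 0.0655 0.008 ]
mark [277.5 184.3] [19.3 19.4] [ 0.6298 -0.0085  0.008 ]
mark [307.7 180.7] [19.2 19.5] [ 0.6405 -0.0827  0.008 ]
mark [337.8 177.3] [18.9 19.6] [ 0.651  -0.1569  0.008 ]
gaps [0.0747603  0.0750031  0.07487519]
strip yaw 0.14178025212494702
green [ 0.4946 -0.0741  0.045 ] [ 0.49564409 -0.07350472  0.045     ] 0.03579430635307556 181 0.04609663334837388
black [ 0.5247 -0.3057  0.062 ] [ 0.52708431 -0.31036239  0.062     ] 0.037248466230050487 198 0.0628390486952714
white [0.4913 0.1694 0.079 ] [0.49569019 0.17529475 0.079     ] 0.03703724662694187 205 0.08004496258903471
blue [ 0.4566 -0.1714  0.096 ] [ 0.45838735 -0.17413009  0.096     ] 0.036512000788711384 209 0.09707729966942913
green 314.6303651166423 183.8808808014607 (array([ 0.49446863, -0.06884938,  0.045     ]), np.float64(0.035271157660258956), np.int64(231), np.float64(0.04523241317554216))
black 339.9949110535529 110.59343979318325 (array([ 0.52690691, -0.3064706 ,  0.062     ]), np.float64(0.03567945279436183), np.int64(161), np.float64(0.0626218649068293))
white 258.17135382005216 264.13595705803584 (array([0.49372617, 0.17914928, 0.079     ]), np.float64(0.036136604267434015), np.int64(373), np.float64(0.07877881789137575))
blue 351.2165390277813 138.86531098647038 (array([ 0.45804606, -0.17008957,  0.096     ]), np.float64(0.034941776503300985), np.int64(203), np.float64(0.0962723826903803))
227.06664063830223 225.98283689205087
240.11768432024058 199.883690465957
251.83634845187834 176.2560259094053
262.5148606197707 154.89351560412751
```

```bash
cat >> h.py <<'E'
def can2(c,name,guess,base=0.):
    P=cloud(c);h=H[name]+base
    m=(P[...,2]>h-.002)&(P[...,2]<h+.009)&(np.hypot(P[...,0]-guess[0],P[...,1]-guess[1])<.03)&(c["range_z"]>0)
    v,u=np.nonzero(m);hull=cv2.convexHull(np.c_[u,v].astype(np.float32));mm=cv2.moments(hull)
    return onplane(c,(mm["m10"]/mm["m00"],mm["m01"]/mm["m00"]),h)[0],m.sum()
from scipy.spatial.transform import Rotation as Ro
def plan(o,*pts,yaw=None):
    R=Ro.from_euler("xyz",o["eef_rot"])
    for p in pts: print("shift cm",(R.inv().apply(np.array(p)-o["ee_pos"])*100).round(2))
    if yaw is not None: print("turn",round(o["eef_rot"][2]-yaw,3))
G=dict(green=(.4956,-.0735),black=(.5271,-.3104),white=(.4957,.1753),blue=(.4584,-.1741))
E
python3 - <<'E'
import pickle;from h import *;from station import ctrl
d=pickle.load(open("d0.pkl","rb"))
for n in G: print(n,*[x for k in("top","side") for x in can2(d[k],n,G[n])])
o=ctrl.get_obs();plan(o,(.4584,-.1741,.2239),yaw=.142)
E
```

```text
green [ 0.49562762 -0.07368195  0.045     ] 172 [ 0.49553882 -0.07302724  0.045     ] 182
black [ 0.52743488 -0.31125957  0.062     ] 172 [ 0.52779529 -0.31125441  0.062     ] 116
white [0.4952107  0.17584527 0.079     ] 182 [0.49457296 0.17662838 0.079     ] 300
blue [ 0.45883706 -0.17471417  0.096     ] 191 [ 0.45911921 -0.17397654  0.096     ] 154
shift cm [-2.057e+01  3.000e-02  3.493e+01]
turn -1.298
```

>>> jog_arm(targets=[[9.4,[-20.55,0,34.95],-1.298],[9.4,[-20.55,0,34.95],-1.298],[9.4,[-20.55,0,34.95],-1.298],[9.4,[-20.55,0,34.95],-1.298],[9.4,[-20.55,0,34.95],-1.298],[9.4,[-20.55,0,34.95],-1.298],[9.4,[-20.55,0,34.95],-1.298],[9.4,[-20.55,0,34.95],-1.298],[9.4,[-20.55,0,34.95],-1.298],[9.4,[-20.55,0,34.95],-1.298]], grip_force=15)

```text
time_s: 1.1
ee_pos: [0.4592, -0.1732, 0.2241]
eef_rot: [-1.57, 0.001, 0.146]
force: [-0.6, -0.3, 0.6]
grip_width: 0.0938
```

>>> jog_arm(targets=[[9.4,[-20.55,0,34.95],-1.298]])

```text
time_s: 1.2
ee_pos: [0.4282, -0.1371, 0.2231]
eef_rot: [-1.57, 0.002, 0.287]
force: [0.3, 0.6, 0.2]
grip_width: 0.0941
```

The second call was my mistake: it was applied relative to the new pose and moved the arm slightly off. No harm done, so I'm re-planning from the measured pose.

```bash
python3 - <<'E'
from h import *;from station import ctrl
o=ctrl.get_obs();print(o["ee_pos"],o["joint_vel"].round(3));plan(o,(.459,-.1743,.15),yaw=.142)
E
```

```text
[ 0.4282396  -0.13710979  0.22310723] [ 0.529 -1.067  1.181  0.007 -0.104 -1.079]
shift cm [ 1.91  7.3  -4.45]
turn 0.145
```

>>> jog_arm(targets=[[9.4,[1.9,7.3,-4.5],0.148],[9.4,[1.9,7.3,-4.5],0.148],[9.4,[1.9,7.3,-4.5],0.148],[9.4,[1.9,7.3,-4.5],0.148],[9.4,[1.9,7.3,-4.5],0.148]])

```text
time_s: 1.7
ee_pos: [0.4586, -0.1733, 0.1525]
eef_rot: [-1.571, -0.001, 0.142]
force: [0.5, -0.4, -0.3]
grip_width: 0.0938
```

```bash
python3 - <<'E'
from h import *;from station import ctrl
o=ctrl.get_obs();print(o["ee_pos"],o["eef_rot"],o["joint_vel"].round(3));plan(o,(.459,-.1743,.065),yaw=.142)
E
```

```text
[ 0.45859998 -0.17331317  0.1525282 ] [-1.57141144e+00 -1.00573826e-03  1.42238289e-01] [ 0.008 -0.008  0.    -0.001 -0.003 -0.007]
shift cm [ 0.02  8.75 -0.1 ]
turn 0.0
```

>>> jog_arm(targets=[[9.4,[0,5,-0.1],0],[9.4,[0,8.7,-0.1],0],[9.4,[0,8.7,-0.1],0],[9.4,[0,8.7,-0.1],0],[4.5,[0,8.7,-0.1],0],[4.0,[0,8.7,-0.1],0],[3.0,[0,8.7,-0.1],0],[3.0,[0,8.7,-0.1],0],[3.0,[0,8.7,-0.1],0],[3.0,[0,8.7,-0.1],0]], grip_force=20)

```text
time_s: 2.7
ee_pos: [0.4588, -0.174, 0.0645]
eef_rot: [-1.571, -0.0, 0.144]
force: [0.1, 0.5, -0.5]
grip_width: 0.0496
```

>>> jog_arm(targets=[[3.0,[0,0,0],0],[3.0,[0,0,0],0],[3.0,[0,0,0],0],[3.0,[0,0,0],0]])

```text
time_s: 3.1
ee_pos: [0.4588, -0.174, 0.0644]
eef_rot: [-1.571, 0.0, 0.144]
force: [-0.1, -0.2, -0.1]
grip_width: 0.0363
```

>>> jog_arm(targets=[[3.0,[0,-2,0],0],[3.0,[0,-5,0],0],[3.0,[0,-8,0],0],[3.0,[0,-10,0],0],[3.0,[0,-10,0],0]])

```text
time_s: 3.6
ee_pos: [0.4597, -0.1744, 0.1666]
eef_rot: [-1.573, -0.003, 0.144]
force: [-0.1, -0.3, -1.7]
grip_width: 0.0359
```

```bash
python3 - <<'E'
from h import *;from station import ctrl
o=ctrl.get_obs();print(o["ee_pos"],o["eef_rot"],o["force"]);plan(o,(.651,-.1569,.164),(.651,-.1569,.073),yaw=.142)
E
```

```text
[ 0.45968627 -0.17436207  0.1666307 ] [-1.57309421 -0.00349892  0.14403116] [-0.07346465 -0.27053084 -1.73775046]
shift cm [19.18  0.33 -1.02]
shift cm [19.15  9.43 -1.  ]
turn 0.002
```

>>> jog_arm(targets=[[3.0,[4.0,0,-0.2],0],[3.0,[8.0,0,-0.4],0],[3.0,[12.0,0,-0.6],0],[3.0,[15.0,0,-0.8],0],[3.0,[17.5,0,-0.9],0],[3.0,[19.1,0,-1.0],0],[3.0,[19.1,0,-1.0],0],[3.0,[19.1,3.0,-1.0],0],[3.0,[19.1,5.0,-1.0],0],[3.0,[19.1,5.0,-1.0],0]])

```text
time_s: 4.6
ee_pos: [0.647, -0.1561, 0.1102]
eef_rot: [-1.568, 0.006, 0.144]
force: [-0.4, -0.3, -2.2]
grip_width: 0.0359
```

```bash
python3 - <<'E'
from h import *;from station import ctrl,optics
o=ctrl.get_obs();print(o["ee_pos"],o["eef_rot"],o["force"]);plan(o,(.651,-.1569,.073),yaw=.142)
c=optics.camera("wrist");cv2.imwrite("pics/w1.png",c["img"][...,::-1]);print(c["camera_matrix"],c["mount"])
E
```

```text
[ 0.64699981 -0.15613739  0.11023593] [-1.56803232  0.00606708  0.14376291] [-0.37063961 -0.30859593 -2.19361619]
shift cm [ 0.41  3.72 -0.14]
turn 0.002
[[335.04759271   0.         279.93728157]
 [  0.         335.04759271 209.11390753]
 [  0.           0.           1.        ]] [[ 9.99998708e-01  9.27800436e-04 -1.31307771e-03 -1.89129593e-04]
 [-1.49426768e-03  2.34883206e-01 -9.72022452e-01 -1.59618648e-01]
 [-5.93422952e-04  9.72023157e-01  2.34884289e-01  6.80398598e-02]
 [ 0.00000000e+00  0.00000000e+00  0.00000000e+00  1.00000000e+00]]
```

View pics/w1.png

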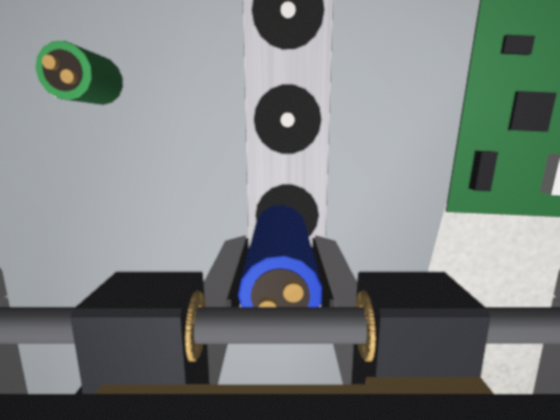

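The wrist view shows the can held upright, with mark_c (287,120) and mark_b (288,10) in line and the can about 6 px left, matching the 4 mm still to go. Next I'll cross-check the marks through the wrist calibration.

```bash
cat >> h.py <<'E'
def wrist(ctrl,optics):
    o=ctrl.get_obs();c=dict(optics.camera("wrist"))
    T=np.eye(4);T[:3,:3]=Ro.from_euler("xyz",o["eef_rot"]).as_matrix();T[:3,3]=o["ee_pos"]
    c["world_to_cam"]=np.linalg.inv(T@c["mount"]);return o,c
def marks(c,uvs,r,z=.008):
    g=cv2.cvtColor(c["img"],cv2.COLOR_RGB2GRAY);out=[]
    for u,v in uvs:
        s=(g[v-r:v+r+1,u-r:u+r+1]>130).astype(np.uint8);n,l,st,ce=cv2.connectedComponentsWithStats(s)
        i=l[r,r];out.append(onplane(c,ce[i]+[u-r,v-r],z)[0] if i else None)
    return out
E
python3 - <<'E'
from h import *;from station import ctrl,optics
o,c=wrist(ctrl,optics);print(marks(c,[(287,120),(288,10)],10),o["ee_pos"],o["joint_vel"].round(3));plan(o,(.651,-.1569,.073),yaw=.142)
E
```

```text
[array([ 0.64125874, -0.08149172,  0.008     ]), array([ 0.63059956, -0.00728762,  0.008     ])] [ 0.64798334 -0.15638252  0.11263933] [ 0.002 -0.037 -0.047  0.     0.018  0.   ]
shift cm [ 0.3   3.96 -0.1 ]
turn 0.002
```

>>> jog_arm(targets=[[3.0,[0.2,1.5,0],0],[3.0,[0.2,3.0,0],0],[3.0,[0.2,3.0,0],0],[3.0,[0.2,3.0,0],0],[3.0,[0.2,3.0,0],0]])

```text
time_s: 5.2
ee_pos: [0.6515, -0.1562, 0.0849]
eef_rot: [-1.571, -0.001, 0.144]
force: [0.3, -0.1, -1.9]
grip_width: 0.0358
```

```bash
python3 - <<'E'
from h import *;from station import ctrl,optics
o=ctrl.get_obs();print(o["ee_pos"],o["eef_rot"],o["joint_vel"].round(3));plan(o,(.6513,-.1563,.0727),yaw=.142)
E
```

```text
[ 0.65147445 -0.15621438  0.08492505] [-1.57109133e+00 -6.65369724e-04  1.44041511e-01] [ 0.001 -0.006 -0.001 -0.001 -0.001  0.001]
shift cm [-0.02  1.22 -0.01]
turn 0.002
```

>>> jog_arm(targets=[[3.0,[0,0.6,0],0],[3.0,[0,1.1,0],0],[3.0,[0,1.25,0],0],[3.0,[0,1.25,0],0],[3.0,[0,1.25,0],0]])

```text
time_s: 5.7
ee_pos: [0.6513, -0.1562, 0.0723]
eef_rot: [-1.571, -0.0, 0.144]
force: [-2.6, 0.5, 5.3]
grip_width: 0.0354
```

>>> jog_arm(targets=[[4.2,[0,0,0],0],[4.2,[0,0,0],0],[6.5,[0,0,0],0],[6.5,[0,0,0],0],[6.5,[0,0,0],0],[6.5,[0,-3,0],0],[6.5,[0,-7,0],0],[9.4,[0,-11,0],0],[9.4,[0,-11,0],0],[9.4,[0,-11,0],0]])

```text
time_s: 6.7
ee_pos: [0.6514, -0.1562, 0.1825]
eef_rot: [-1.571, -0.001, 0.144]
force: [0.0, -0.2, -0.3]
grip_width: 0.0858
```

```bash
python3 - <<'E'
from h import *;from station import ctrl,optics
o=ctrl.get_obs();print(o["ee_pos"],o["eef_rot"],o["joint_vel"].round(3))
plan(o,(.4949,.1762,.18),yaw=.142)
E
```

```text
[ 0.65136795 -0.1561849   0.18247511] [-1.57136560e+00 -1.20105618e-03  1.44042984e-01] [-0.     0.036  0.032  0.001 -0.007  0.001]
shift cm [-10.71   0.21  35.14]
turn 0.002
```

>>> jog_arm(targets=[[9.4,[-10.7,0.2,35.1],0.002],[9.4,[-10.7,0.2,35.1],0.002],[9.4,[-10.7,0.2,35.1],0.002],[9.4,[-10.7,0.2,35.1],0.002],[9.4,[-10.7,0.2,35.1],0.002],[9.4,[-10.7,0.2,35.1],0.002],[9.4,[-10.7,0.2,35.1],0.002],[9.4,[-10.7,0.2,35.1],0.002],[9.4,[-10.7,0.2,35.1],0.002],[9.4,[-10.7,0.2,35.1],0.002]])

```text
time_s: 7.7
ee_pos: [0.4948, 0.1755, 0.179]
eef_rot: [-1.571, 0.002, 0.143]
force: [0.3, -0.1, 0.8]
grip_width: 0.094
```

```bash
python3 - <<'E'
from h import *;from station import ctrl,optics
for k in("top","side"): 
    c=optics.camera(k);print(k,can2(c,"blue",(.651,-.157),.008),can2(c,"white",(.495,.176)))
    cv2.imwrite(f"pics/{k}2.png",c["img"][...,::-1])
o=ctrl.get_obs();print(o["ee_pos"],o["eef_rot"],o["joint_vel"].round(3))
plan(o,(.4949,.1762,.05),yaw=.142)
E
```

```text
top (array([ 0.65104351, -0.15707392,  0.104     ]), np.int64(191)) (array([0.49604548, 0.17051471, 0.079     ]), np.int64(120))Traceback (most recent call last):
  File "<stdin>", line 3, in <module>
  File "h.py", line 29, in can2
    return onplane(c,(mm["m10"]/mm["m00"],mm["m01"]/mm["m00"]),h)[0],m.sum()
                      ~~~~~~~~~^~~~~~~~~~
ZeroDivisionError: float division by zero
```

Blue measures (.6510, -.1571) and the mark (.6510, -.1569) in the same camera, so it's centred. The gripper hides white in this view, which is expected.

```bash
python3 - <<'E'
from h import *;from station import ctrl,optics
o=ctrl.get_obs();print(o["ee_pos"],o["eef_rot"],o["joint_vel"].round(3))
plan(o,(.4949,.1762,.05),yaw=.142)
E
```

```text
[0.4952448  0.17484913 0.17929969] [-1.57105016e+00  1.01262175e-03  1.40879842e-01] [-0.006 -0.003 -0.003  0.001  0.002  0.005]
shift cm [-0.   12.93  0.14]
turn -0.001
```

>>> jog_arm(targets=[[9.4,[0,4,0.15],0],[9.4,[0,8,0.15],0],[9.4,[0,11,0.15],0],[9.4,[0,12.9,0.15],0],[9.4,[0,12.9,0.15],0],[6,[0,12.9,0.15],0],[4.5,[0,12.9,0.15],0],[4.0,[0,12.9,0.15],0],[3.0,[0,12.9,0.15],0],[3.0,[0,12.9,0.15],0]])

```text
time_s: 8.8
ee_pos: [0.4949, 0.1774, 0.0514]
eef_rot: [-1.571, -0.001, 0.142]
force: [0.7, 0.1, -0.5]
grip_width: 0.0574
```

>>> jog_arm(targets=[[3.0,[0,0,0],0],[3.0,[0,0,0],0],[3.0,[0,0,0],0],[3.0,[0,0,0],0],[3.0,[0,0,0],0]])

```text
time_s: 9.3
ee_pos: [0.4947, 0.1773, 0.051]
eef_rot: [-1.571, 0.0, 0.142]
force: [-1.0, 0.1, 1.2]
grip_width: 0.0358
```

>>> jog_arm(targets=[[3.0,[0,-2,0],0],[3.0,[0,-5,0],0],[3.0,[0,-8,0],0],[3.0,[0,-10,0],0],[3.0,[0,-10,0],0],[3.0,[0,-10,0],0]])

```text
time_s: 9.9
ee_pos: [0.4945, 0.1773, 0.1502]
eef_rot: [-1.571, 0.0, 0.142]
force: [0.4, -0.5, -1.7]
grip_width: 0.0359
```

```bash
python3 - <<'E'
from h import *;from station import ctrl,optics
o=ctrl.get_obs();print(o["ee_pos"],o["eef_rot"],o["joint_vel"].round(3))
plan(o,(.641,-.082,.15),(.641,-.082,.0704),yaw=.142)
E
```

```text
[0.49451106 0.1772715  0.15024713] [-1.57083975e+00  4.39640550e-04  1.42019005e-01] [ 0.     0.021  0.014  0.    -0.    -0.001]
shift cm [ 1.083e+01  2.000e-02 -2.774e+01]
shift cm [ 10.84   7.98 -27.74]
turn 0.0
```

>>> jog_arm(targets=[[3.0,[1.6,0,-4.0],0],[3.0,[3.2,0,-8.0],0],[3.0,[4.8,0,-12.0],0],[3.0,[6.4,0,-16.0],0],[3.0,[8.0,0,-20.0],0],[3.0,[9.4,0,-24.0],0],[3.0,[10.4,0,-26.5],0],[3.0,[10.8,2,-27.65],0],[3.0,[10.8,5,-27.65],0],[3.0,[10.8,7.5,-27.65],0]])

```text
time_s: 10.9
ee_pos: [0.6397, -0.0815, 0.0722]
eef_rot: [-1.57, 0.003, 0.141]
force: [0.0, -0.9, -1.6]
grip_width: 0.0359
```

>>> jog_arm(targets=[[3.0,[0,0,0],0],[3.0,[0,0,0],0],[3.0,[0,0,0],0],[3.0,[0,0,0],0]])

```text
time_s: 11.3
ee_pos: [0.6413, -0.0811, 0.0773]
eef_rot: [-1.571, -0.002, 0.142]
force: [-0.4, -0.3, -0.3]
grip_width: 0.0355
```

```bash
python3 - <<'E'
from h import *;from station import ctrl,optics
o,c=wrist(ctrl,optics);print(o["ee_pos"],o["eef_rot"],o["joint_vel"].round(3))
plan(o,(.641,-.081,.059),yaw=.142)
cv2.imwrite("pics/w2.png",c["img"][...,::-1])
E
```

```text
[ 0.64134047 -0.0810786   0.07728344] [-1.57137494 -0.00186778  0.14214906] [-0.001  0.001  0.005  0.001 -0.003 -0.001]
shift cm [-0.04  1.83  0.01]
turn 0.0
```

View pics/w2.png

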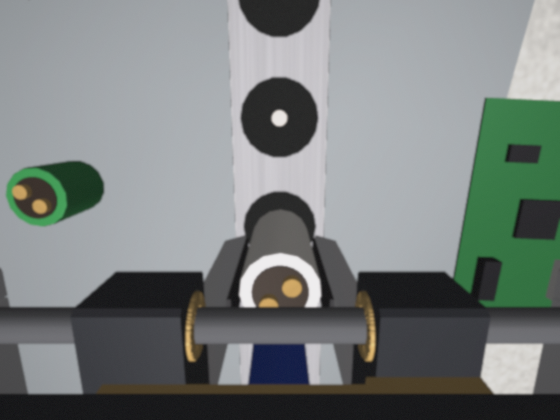

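The white can hangs upright over mark_c (280,215), in line with mark_b (280,118), and blue stands behind it. I'll lower it and release.

>>> jog_arm(targets=[[3.0,[0,0.8,0],0],[3.0,[0,1.5,0],0],[3.0,[0,1.8,0],0],[3.0,[0,1.85,0],0],[3.0,[0,1.85,0],0]])

```text
time_s: 11.85
ee_pos: [0.6408, -0.0811, 0.0586]
eef_rot: [-1.571, 0.0, 0.142]
force: [-7.5, 1.1, 15.4]
grip_width: 0.0359
```

>>> jog_arm(targets=[[4.2,[0,0,0],0],[4.2,[0,0,0],0],[6.5,[0,0,0],0],[6.5,[0,0,0],0],[6.5,[0,0,0],0],[6.5,[0,-3,0],0],[6.5,[0,-7,0],0],[9.4,[0,-11,0],0],[9.4,[0,-11,0],0],[9.4,[0,-11,0],0]])

```text
time_s: 12.85
ee_pos: [0.6409, -0.0811, 0.1679]
eef_rot: [-1.571, -0.001, 0.142]
force: [0.1, 0.6, -1.1]
grip_width: 0.0858
```

```bash
python3 - <<'E'
from h import *;from station import ctrl,optics
o=ctrl.get_obs();print(o["ee_pos"],o["eef_rot"],o["joint_vel"].round(3))
plan(o,(.5276,-.3112,.17),yaw=.142)
E
```

```text
[ 0.64094272 -0.0811208   0.16791233] [-1.57120068e+00 -1.19400719e-03  1.42021498e-01] [-0.     0.035  0.03  -0.001 -0.005  0.002]
shift cm [-14.48  -0.22 -21.17]
turn 0.0
```

>>> jog_arm(targets=[[9.4,[-14.5,0,-21.2],0],[9.4,[-14.5,0,-21.2],0],[9.4,[-14.5,0,-21.2],0],[9.4,[-14.5,0,-21.2],0],[9.4,[-14.5,0,-21.2],0],[9.4,[-14.5,0,-21.2],0],[9.4,[-14.5,0,-21.2],0],[9.4,[-14.5,0,-21.2],0],[9.4,[-14.5,0,-21.2],0]])

```text
time_s: 13.75
ee_pos: [0.5279, -0.3101, 0.1669]
eef_rot: [-1.57, 0.001, 0.144]
force: [0.4, 0.3, -0.7]
grip_width: 0.0939
```

```bash
python3 - <<'E'
from h import *;from station import ctrl,optics
c=optics.camera("top");print(can2(c,"blue",(.651,-.157),.008),can2(c,"white",(.641,-.082),.008))
o=ctrl.get_obs();print(o["ee_pos"],o["eef_rot"],o["joint_vel"].round(3))
plan(o,(.5276,-.3112,.04),yaw=.142)
E
```

```text
(array([ 0.65120174, -0.1571852 ,  0.104     ]), np.int64(179)) (array([ 0.64078307, -0.08193679,  0.087     ]), np.int64(174))
[ 0.52790517 -0.31017976  0.16711672] [-1.57040385e+00  2.86463142e-04  1.43841742e-01] [-0.003 -0.005 -0.002 -0.001  0.002 -0.003]
shift cm [-0.04 12.71 -0.1 ]
turn 0.002
```

>>> jog_arm(targets=[[9.4,[0,4,-0.1],0],[9.4,[0,8,-0.1],0],[9.4,[0,11,-0.1],0],[9.4,[0,12.6,-0.1],0],[9.4,[0,12.6,-0.1],0],[6,[0,12.6,-0.1],0],[4.5,[0,12.6,-0.1],0],[4.0,[0,12.6,-0.1],0],[3.0,[0,12.6,-0.1],0],[3.0,[0,12.6,-0.1],0]])

```text
time_s: 14.8
ee_pos: [0.5275, -0.3126, 0.0419]
eef_rot: [-1.571, -0.001, 0.142]
force: [0.2, -1.3, 0.3]
grip_width: 0.0573
```

>>> jog_arm(targets=[[3.0,[0,0,0],0],[3.0,[0,0,0],0],[3.0,[0,0,0],0],[3.0,[0,0,0],0],[3.0,[0,0,0],0]])

```text
time_s: 15.3
ee_pos: [0.5274, -0.3125, 0.0415]
eef_rot: [-1.571, 0.0, 0.142]
force: [1.3, 0.1, 1.1]
grip_width: 0.0353
```

>>> jog_arm(targets=[[3.0,[0,-2,0],0],[3.0,[0,-5,0],0],[3.0,[0,-8,0],0],[3.0,[0,-12,0],0],[3.0,[0,-14,0],0],[3.0,[0,-14,0],0],[3.0,[0,-14,0],0]])

```text
time_s: 16.0
ee_pos: [0.5271, -0.3123, 0.1805]
eef_rot: [-1.57, 0.001, 0.142]
force: [-1.2, 0.1, -1.5]
grip_width: 0.0356
```

```bash
python3 - <<'E'
from h import *;from station import ctrl,optics
o=ctrl.get_obs();print(o["ee_pos"],o["eef_rot"],o["joint_vel"].round(3))
plan(o,(.6302,-.0080,.18),(.6302,-.0080,.048),yaw=.142)
E
```

```text
[ 0.52712706 -0.31229911  0.1804597 ] [-1.57020200e+00  7.06780358e-04  1.42013261e-01] [ 0.     0.023  0.019 -0.001 -0.001 -0.001]
shift cm [14.51  0.05 28.66]
shift cm [14.52 13.25 28.66]
turn 0.0
```

>>> jog_arm(targets=[[3.0,[2.0,0,4.0],0],[3.0,[4.2,0,8.4],0],[3.0,[6.4,0,12.8],0],[3.0,[8.6,0,17.2],0],[3.0,[10.8,0,21.6],0],[3.0,[13.0,0,25.6],0],[3.0,[14.1,0,27.6],0],[3.0,[14.5,0,28.55],0],[3.0,[14.5,0,28.55],0],[3.0,[14.5,1,28.55],0]])

```text
time_s: 17.0
ee_pos: [0.6306, -0.0105, 0.1715]
eef_rot: [-1.571, -0.001, 0.141]
force: [0.2, -0.5, -1.0]
grip_width: 0.0353
```

>>> jog_arm(targets=[[3.0,[0,3,0],0],[3.0,[0,6,0],0],[3.0,[0,9,0],0],[3.0,[0,11,0],0],[3.0,[0,11,0],0],[3.0,[0,11,0],0],[3.0,[0,11,0],0]])

```text
time_s: 17.7
ee_pos: [0.6311, -0.01, 0.0629]
eef_rot: [-1.571, -0.002, 0.141]
force: [-0.1, 0.1, -0.2]
grip_width: 0.0355
```

```bash
python3 - <<'E'
from h import *;from station import ctrl,optics
o,c=wrist(ctrl,optics);print(o["ee_pos"],o["eef_rot"],o["joint_vel"].round(3))
plan(o,(.6302,-.0092,.0495),yaw=.142)
cv2.imwrite("pics/w3.png",c["img"][...,::-1])
E
```

```text
[ 0.63108299 -0.00999948  0.06285189] [-1.57123456 -0.00197286  0.14123482] [ 0.006 -0.003 -0.001 -0.    -0.001  0.   ]
shift cm [-0.08  1.33  0.09]
turn -0.001
```

View pics/w3.png

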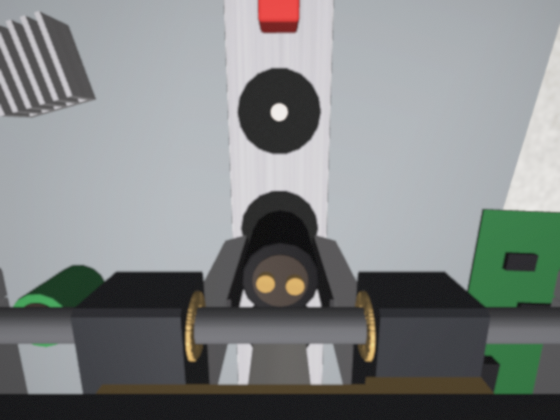

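Black hangs over mark_b (280,215). Mark_a (280,112) and the red block (279,14) are next in line, and green is well clear. Lowering.

>>> jog_arm(targets=[[3.0,[-0.08,0.6,0.09],0],[3.0,[-0.08,1.0,0.09],0],[3.0,[-0.08,1.3,0.09],0],[3.0,[-0.08,1.35,0.09],0],[3.0,[-0.08,1.35,0.09],0]])

```text
time_s: 18.25
ee_pos: [0.6296, -0.0085, 0.0491]
eef_rot: [-1.571, 0.0, 0.142]
force: [-7.7, 0.1, 13.4]
grip_width: 0.0356
```

>>> jog_arm(targets=[[4.2,[0,0,0],0],[4.2,[0,0,0],0],[6.5,[0,0,0],0],[6.5,[0,0,0],0],[6.5,[0,0,0],0],[6.5,[0,-3,0],0],[6.5,[0,-7,0],0],[9.4,[0,-11,0],0],[9.4,[0,-11,0],0],[9.4,[0,-11,0],0]])

```text
time_s: 19.25
ee_pos: [0.6298, -0.0085, 0.1584]
eef_rot: [-1.571, -0.001, 0.142]
force: [0.3, -0.2, -0.7]
grip_width: 0.0855
```

```bash
python3 - <<'E'
from h import *;from station import ctrl,optics
o=ctrl.get_obs();print(o["ee_pos"],o["eef_rot"],o["joint_vel"].round(3))
plan(o,(.4956,-.0734,.15),yaw=.142)
E
```

```text
[ 0.62978296 -0.00854427  0.15843061] [-1.57109681e+00 -1.28330673e-03  1.42021471e-01] [ 0.001  0.035  0.03  -0.001 -0.007  0.   ]
shift cm [-14.2    0.83  -4.52]
turn 0.0
```

>>> jog_arm(targets=[[9.4,[-14.2,0,-4.55],0],[9.4,[-14.2,0,-4.55],0],[9.4,[-14.2,0,-4.55],0],[9.4,[-14.2,0,-4.55],0],[9.4,[-14.2,0,-4.55],0],[9.4,[-14.2,0,-4.55],0],[9.4,[-14.2,0,-4.55],0]])

```text
time_s: 19.95
ee_pos: [0.4962, -0.0733, 0.1574]
eef_rot: [-1.571, 0.0, 0.143]
force: [0.2, 0.6, -0.7]
grip_width: 0.0944
```

```bash
python3 - <<'E'
from h import *;from station import ctrl,optics
c=optics.camera("top");print(can2(c,"black",(.630,-.008),.008),can2(c,"white",(.641,-.082),.008))
o=ctrl.get_obs();print(o["ee_pos"],o["eef_rot"],o["joint_vel"].round(3))
plan(o,(.4956,-.0734,.032),yaw=.142)
E
```

```text
(array([ 0.62922816, -0.00770663,  0.07      ]), np.int64(171)) (array([ 0.64074139, -0.08200935,  0.087     ]), np.int64(175))
[ 0.49611342 -0.07326     0.15751238] [-1.57059309e+00  4.31291825e-04  1.42854606e-01] [-0.002 -0.007  0.005  0.001  0.    -0.   ]
shift cm [-5.000e-02  1.255e+01 -1.000e-02]
turn 0.001
```

>>> jog_arm(targets=[[9.4,[0,4,0],0],[9.4,[0,8,0],0],[9.4,[0,11,0],0],[9.4,[0,12.4,0],0],[9.4,[0,12.4,0],0],[6,[0,12.4,0],0],[4.5,[0,12.4,0],0],[4.0,[0,12.4,0],0],[3.0,[0,12.4,0],0],[3.0,[0,12.4,0],0]])

```text
time_s: 21.0
ee_pos: [0.4957, -0.0737, 0.0343]
eef_rot: [-1.571, -0.001, 0.142]
force: [-0.0, 0.6, -0.3]
grip_width: 0.0574
```

>>> jog_arm(targets=[[3.0,[0,0,0],0],[3.0,[0,0,0],0],[3.0,[0,0,0],0],[3.0,[0,0,0],0],[3.0,[0,0,0],0]])

```text
time_s: 21.5
ee_pos: [0.4955, -0.0737, 0.034]
eef_rot: [-1.571, -0.0, 0.142]
force: [0.4, -0.5, 0.9]
grip_width: 0.0355
```

>>> jog_arm(targets=[[3.0,[0,-2,0],0],[3.0,[0,-5,0],0],[3.0,[0,-8,0],0],[3.0,[0,-12,0],0],[3.0,[0,-14,0],0],[3.0,[0,-14,0],0],[3.0,[0,-14,0],0]])

```text
time_s: 22.2
ee_pos: [0.4952, -0.0736, 0.1733]
eef_rot: [-1.571, 0.0, 0.142]
force: [-0.4, -0.4, -1.6]
grip_width: 0.0353
```

```bash
python3 - <<'E'
from h import *;from station import ctrl,optics
o=ctrl.get_obs();print(o["ee_pos"],o["eef_rot"],o["joint_vel"].round(3))
plan(o,(.6197,.0662,.17),(.6197,.0662,.041),yaw=.142)
E
```

```text
[ 0.49520146 -0.07362917  0.17325123] [-1.57064051e+00  4.99822692e-04  1.42031208e-01] [-0.001  0.023  0.015 -0.001 -0.002  0.001]
shift cm [14.3   0.32 12.08]
shift cm [14.31 13.22 12.08]
turn 0.0
```

>>> jog_arm(targets=[[3.0,[4.0,0,3.4],0],[3.0,[8.0,0,6.8],0],[3.0,[11.5,0,9.8],0],[3.0,[13.5,0,11.4],0],[3.0,[14.3,0,12.1],0],[3.0,[14.3,0,12.1],0],[3.0,[14.3,3,12.1],0],[3.0,[14.3,6,12.1],0],[3.0,[14.3,9,12.1],0],[3.0,[14.3,11,12.1],0]])

```text
time_s: 23.2
ee_pos: [0.6182, 0.0647, 0.0615]
eef_rot: [-1.571, 0.003, 0.141]
force: [0.4, 0.2, -0.1]
grip_width: 0.0355
```

>>> jog_arm(targets=[[3.0,[0,0,0],0],[3.0,[0,0,0],0],[3.0,[0,0,0],0],[3.0,[0,0,0],0]])

```text
time_s: 23.6
ee_pos: [0.6204, 0.0661, 0.0653]
eef_rot: [-1.571, -0.002, 0.142]
force: [-0.1, 0.4, -0.8]
grip_width: 0.0357
```

```bash
python3 - <<'E'
from h import *;from station import ctrl,optics
o=ctrl.get_obs();print(o["ee_pos"],o["eef_rot"],o["joint_vel"].round(3))
plan(o,(.6197,.0661,.042),yaw=.142)
E
```

```text
[0.6203905  0.06612296 0.06534398] [-1.57100371 -0.00199254  0.14178607] [ 0.004  0.007  0.    -0.001 -0.003 -0.   ]
shift cm [-0.07  2.33  0.01]
turn -0.0
```

>>> jog_arm(targets=[[3.0,[-0.03,1.0,0],0],[3.0,[-0.03,1.8,0],0],[3.0,[-0.03,2.2,0],0],[3.0,[-0.03,2.33,0],0],[3.0,[-0.03,2.33,0],0],[3.0,[-0.03,2.33,0],0]])

```text
time_s: 24.2
ee_pos: [0.6192, 0.0663, 0.0414]
eef_rot: [-1.571, 0.001, 0.142]
force: [-9.8, -1.8, 13.9]
grip_width: 0.0356
```

>>> jog_arm(targets=[[4.2,[0,0,0],0],[4.2,[0,0,0],0],[6.5,[0,0,0],0],[6.5,[0,0,0],0],[6.5,[0,0,0],0],[6.5,[0,-3,0],0],[6.5,[0,-7,0],0],[9.4,[0,-11,0],0],[9.4,[0,-15,0],0],[9.4,[0,-15,0],0]])

```text
time_s: 25.2
ee_pos: [0.6215, 0.0664, 0.1967]
eef_rot: [-1.572, -0.009, 0.142]
force: [0.4, 0.0, -0.0]
grip_width: 0.0855
```

>>> jog_arm(targets=[[9.4,[-5,0,0],0],[9.4,[-10,0,0],0],[9.4,[-15,0,0],0],[9.4,[-19,0,0],0],[9.4,[-19,0,0],0],[9.4,[-19,0,0],0]])

```text
time_s: 25.8
ee_pos: [0.4317, 0.0394, 0.1909]
eef_rot: [-1.571, -0.001, 0.142]
force: [-0.6, 0.7, 0.5]
grip_width: 0.0939
```

```bash
python3 - <<'E'
from h import *;from station import ctrl,optics
o=ctrl.get_obs();print(o["ee_pos"],o["force"],o["joint_vel"].round(3),o["time_s"])
M=dict(green=(.6193,.0655),black=(.6298,-.0085),white=(.6405,-.0827),blue=(.651,-.1569))
for k in("top","side"):
    c=optics.camera(k);cv2.imwrite(f"pics/{k}9.png",c["img"][...,::-1])
    for n in M:
        try: p,m=can2(c,n,M[n],.008);print(k,n,((p[:2]-M[n])*1000).round(1),m)
        except Exception as e: print(k,n,e)
E
```

```text
[0.43168701 0.03936528 0.19094245] [-0.59051357  0.65652825  0.45100647] [ 0.003  0.041 -0.042  0.     0.002  0.001] 25.8
top green [-0.3  0.3] 166
top black [-0.5  0.7] 169
top white [0.3 0.5] 175
top blue [ 0.  -0.1] 185
side green [-0.7  1.4] 208
side black [-0.5  1.8] 179
side white [-0.6  2.1] 156
side blue [0.3 0.6] 135
```

View pics/side9.png

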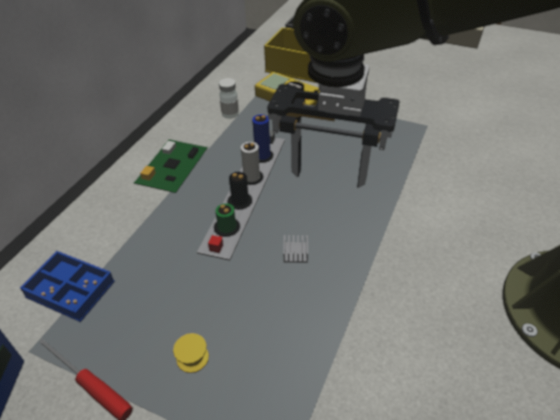

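View pics/top9.png

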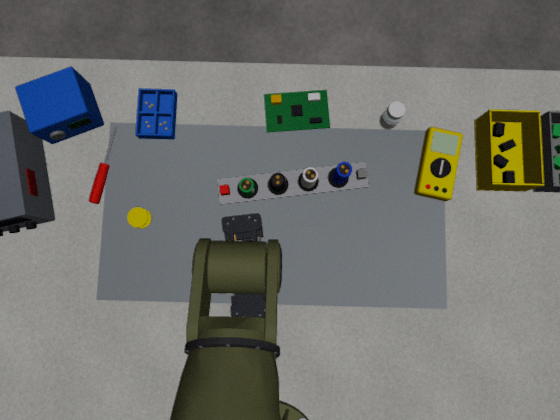

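Both views show all four standing in order from the red block (225,189): green (247,187), black (277,183), white (309,178), blue (343,172). The gripper is clear. Handing in.

```bash
python3 -c "
from station import ctrl
print(ctrl.hand_in(), ctrl.get_obs()['time_s'])"
```

```text
the job is handed in; nothing more can be done
the job is handed in; nothing more can be done
```

All four capacitors are standing upright on their marks and released. Starting at the red end block, the order is green, black, white, blue, so shortest to tallest. I handed the job in at about 26 s, with the gripper open and clear of everything.

- **Top camera:** each can is within about 0.9 mm of its mark's centre.
- **Side camera:** it reads offsets of 0.7 to 2.2 mm against the marks measured from the top camera. That is roughly the stated 2 mm calibration accuracy, but it disagrees slightly with the top camera.
- **Forces:** the highest wrist force reported after any move was about 17 N, and no can tipped.
- **Slip:** early on, one repeated move call carried the arm about 5 cm off in free air. It touched nothing, and I corrected it before the first grasp.

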